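Fetch the dropper bottle from behind the wash bottle

ROBOT

A 6-joint arm with a two-finger parallel gripper is mounted at the origin on a cart in front of the work surface, level with it; the furniture and walls round the work are solid. World frame = base frame: x ahead of the robot, y to its left, z up, the work surface at z = 0. Lengths are in m, angles in degrees, forces in N, time in s.
With the tool pointing down it reaches from about 0.25 to 0.725 m from the base axis. Payload 9.7 kg.
Tool frame: the origin (TCP) lies at the centre of the arm's flange, where the gripper is bolted on; the fingertips stand bot.tips_ahead ahead of it and the grasp point (between the pads) lies 155 mm ahead of it (bot.tips_ahead is the distance from the TCP to the fingertips, in m); z points along the fingers, y is the line along which they close (so a half turn about z gives the same grasp; the last joint's range is limited). The gripper opens to 85 mm and grips with 20 to 120 N. Pads are 22 mm wide; open, the fingers measure 114 mm over their backs; the gripper's body (76 mm by 85 mm) begins 54 mm behind the grasp point. The pads swing forward as they close: fully open they stand 13 mm farther back than shut.
Start: joints at [64.572, 4.979, 10.078, 95.1, 0, 90], TCP at [0.236, 0.497, 0.405] pointing down, gripper open.
Joint ranges: [-179.16, 179.16], [-48.56, 103.87], [-65.8, 70.77], [-126.05, 130.52], [-82.76, 87.17], [-180, 180]. Speed limits (degrees/s): [127.2, 127.2, 147.25, 180, 180, 180].

INTERFACE

Orientations are given as [roll, pitch, yaw] about the fixed x, y, z axes, in that order (R = Rz(yaw) Ry(pitch) Rx(roll)).
In Python, from workcell import bot gives the robot as it stands.
- The arm moves only by the tool drive_tool, never from a script. Its argument "plan" is a list of rows, each an object of numbers: "dx", "dy", "dz": the shift along the tool's x, y, z in m; "roll": the turn about the tool's z in rad; "hand": the finger opening in m, from 0 to 0.0854. In form: [{"dx": .., "dy": .., "dz": .., "roll": .., "hand": ..}, ...]. A call has 1 to 20 rows; each row is the pose to reach, as a shift and turn from the pose commanded when the call began, along the tool's axes at that moment; what a row does not reach only later rows make up. A row lasts 1/12 s, in which the tool goes at most 41.7 mm and 7.16 degrees, less where a joint would pass 70% of its speed; a pose out of reach is approached as far as the arm can. A call with a gripper value outside its range is refused whole. The fingers move at their own pace and stop on an object; "force" is the grip in N (left out, the last holds). Time passes only in rows, so rows that repeat a pose let the fingers close. It gives the time, the measured TCP pose, the force and the opening at its end, in the units of the state.
- bot.get_obs(): the state, without advancing time (a new reading comes with each control period).
- bot.camera(name): name is "scene" or "top" or "wrist"; returns a dict with "frame" (420x560x3 uint8, red, green, blue), "z_map" (420x560 float32, m along the optical axis (not along the pixel's ray), 0 where there is no reading), "mtx" (3x3 intrinsics, pixels), "R" (3x3) and "t" (3): a world point X has camera coordinates R X + t. Camera axes: x right, y down, z forward; pixel columns grow to the right and rows downward; lengths in m; the calibration is good to about 2 mm. A picture is of the moment at which its call begins.
- bot.job_done(): hands the job in, once; it reports no verdict.
The state is a dict: "time": time; "q": joint angles; "qd": joint speeds; "joint_efforts": joint torques, N m; "ee_pos": TCP position; "tcp_rot": TCP orientation; "wrist_force": force on the tool from outside, world axes, zero at the start; "torque": the same for the moment, N m; "opening": finger opening in m.
Only numpy, scipy, OpenCV 4.12 (cv2) and the standard library are available. Lean on these libraries where they do the work, as an engineer would, in place of code of your own. Each camera call takes 0.05 s, during which the arm holds its last target. There are 200 camera calls.

TASK

The wash bottle in the grey tray stands in the way of the small amber dropper bottle behind it. Set the wash bottle aside upright on the free bench, clear of the tray, and let go of it; stand that dropper bottle upright in the middle of the square white tile; then put the wash bottle back upright in its place at the front of the tray. Leave the other dropper bottle, outside the tray, where it is, and knock nothing over.

Things in the scene. Friction and masses are not known exactly. Their poses are not given: they have to be found in the camera images.
- wash_bottle: tall white squeeze wash bottle with screw cap and bent nozzle, 0.16 kg, 195 mm high with the nozzle, in the front (robot-side) half of the tray. Round body 62 mm in diameter, straight up to 111 mm, then a shoulder. z axis up. The body is NOT centred on this origin but 12.5 mm along its own +y, at point wash_bottle_foot; the nozzle points along its -y. Grip the body from above, pads about 100 mm above the foot
- wash_bottle_foot (a point): centre of the round underside of the wash bottle, on the centre line of its body; z axis up along the bottle
- dropper: small amber glass dropper bottle with black rubber bulb, 102 mm high, 0.07 kg: the one that stands in the tray behind the wash bottle. Origin: centre of its underside; z axis up. Glass: upright cylinder 32 mm in diameter, straight up to 56 mm; collar 24 mm in diameter, up to 77 mm; bulb 13 mm in diameter. Grip the glass about 40 mm above the underside
- other_dropper: a second dropper bottle of the same size and make, standing alone on the bench outside the tray; a bystander, to be left where it is. Origin: centre of its underside
- tray: shallow grey plastic bench tray, fixed: 170 mm (its x) by 116 mm (its y) outside, rim 16 mm high and 4 mm thick, floor 4 mm above the bench. Origin: centre of its underside; +x points to its rear, away from the robot, z up
- front_place (a point): the wash bottle's place: point on the tray's floor, on its centre line, 30 mm in front of the tray's centre; x axis to the rear of the tray, z up
- tile: plain white ceramic tile, 120 x 120 x 8 mm, lying flat and fixed on the bench. Origin: centre of its underside, so its top is 8 mm above the origin; z up
Things that resemble listed ones, but are neither listed nor needed, are in the scene too. Leave any pink or purple look-alike of the wash_bottle alone.

How it is judged:
By the outcome, as a careful person would: the job done as asked, in the order asked, and still so for the second after the job is handed in, with the robot touching nothing.
It also fails if it takes over 72 s, if anything falls off the work surface, if the arm or the gripper's body presses on something with over 40 N, if the wrist force passes 120 N, or if a joint passes its speed limit or range.

## Working session

There is one attempt and no reset: what is moved stays moved. The work goes in short steps, Python scripts to look and compute and a tool call to move; the robot and the scene stay as the last step left them, time stands still between calls to the robot, and variables do not carry over. Pictures are saved under pics/ and viewed, on a budget of 10 in all, crops included, one or two more only if the job needs it, and the job is handed in when it is done.

Besides the shell and the picture viewer there is one more tool, called as name(argument=value, ...), one argument or row to a line, values as JSON. drive_tool: Moves the arm, as the interface text tells. Its arguments: {"type":"object","properties":{"plan":{"type":"array","items":{"type":"object","properties":{"dx":{"type":"number"},"dy":{"type":"number"},"dz":{"type":"number"},"roll":{"type":"number"},"hand":{"type":"number"}}}},"force":{"type":"number"}},"required":["plan"]}

```bash
mkdir -p pics; cat > h.py <<'E'
import numpy as np, cv2
from workcell import bot
def snap(name, tag):
    c=bot.camera(name); np.savez(f'pics/{tag}.npz',**c)
    cv2.imwrite(f'pics/{tag}.png',cv2.cvtColor(c['frame'],cv2.COLOR_RGB2BGR)); return c
def load(tag): return dict(np.load(f'pics/{tag}.npz'))
def cloud(c):
    z=c['z_map']; v,u=np.mgrid[:z.shape[0],:z.shape[1]]
    K=c['mtx']; P=np.stack([(u-K[0,2])/K[0,0]*z,(v-K[1,2])/K[1,1]*z,z],-1)
    W=(P-c['t'])@c['R']; W[z==0]=np.nan; return W
E
python3 - <<'E'
from h import *
for n in('scene','top'):
    c=snap(n,n+'0')
print(bot.get_obs(),bot.tips_ahead)
a=cv2.imread('pics/scene0.png');b=cv2.imread('pics/top0.png')
E
```

```text
{'time': 0.1, 'q': array([ 6.45711733e+01,  5.00714230e+00,  1.00378706e+01,  9.50975568e+01,
       -6.59361776e-04,  9.00015914e+01]), 'qd': array([-0.03813089, -0.0466172 ,  0.11554381,  0.02393589, -0.07199274,
       -0.12728972]), 'joint_efforts': array([ 1.98976930e-03, -5.21560836e+01,  4.65653515e+01,  1.58777606e-02,
        1.41753562e-04,  9.57134404e-06]), 'ee_pos': array([0.23616701, 0.49671844, 0.40405151]), 'tcp_rot': array([-1.79933172e+02,  6.61217464e-04,  1.54569583e+02]), 'wrist_force': array([ 0.23095376,  0.69116437, -0.09561843]), 'torque': array([ 0.04822841,  0.02777283, -0.02495755]), 'opening': 0.0854314001156117} 0.1734
```

View pics/top0.png

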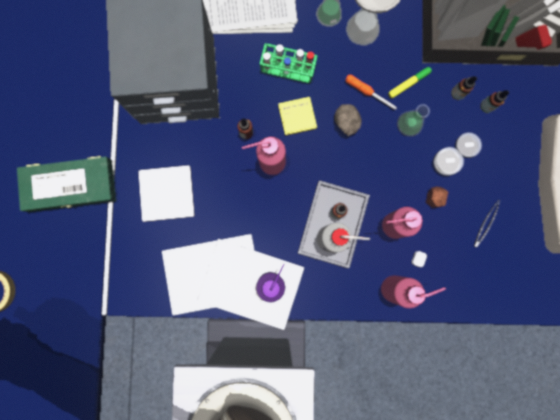

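View pics/scene0.png

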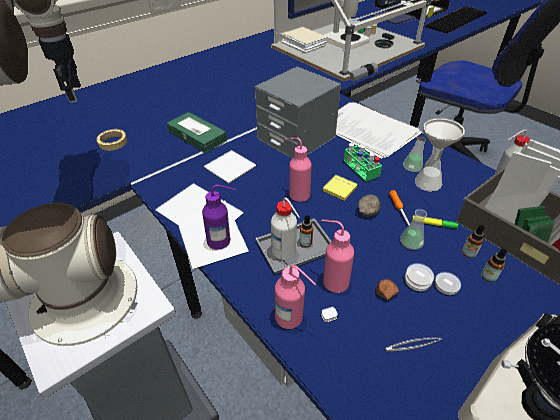

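```bash
python3 - <<'E'
from h import *
c=load('top0');W=cloud(c);f=c['frame']
def comp(name,m,z0=None):
    p=W[m]; p=p[~np.isnan(p[:,0])]; print(name,len(p),'med',np.median(p,0).round(4),'lo',np.percentile(p,1,0).round(3),'hi',np.percentile(p,99,0).round(3))
for n,(u,v) in dict(tile=(166,193),tray=(350,200),trayfl=(312,225),cap=(340,237),wbshoulder=(328,242),drop=(339,211),other1=(245,128),other2=(465,88),bench=(230,210),bench2=(340,290),purple=(270,290),pinkA=(403,223),pinkB=(405,293),pinkC=(271,150),paper=(205,275),paperR=(302,262),edge=(340,318)).items(): print(n,W[v,u].round(3))
z=W[...,2]
X,Y=W[...,0],W[...,1]
# tile
m=np.zeros(z.shape,bool);m[160:228,132:202]=1
m&=(f.min(-1)>150)
comp('tile',m); r=cv2.minAreaRect(np.float32(W[m][:,:2])); print(r)
# tray: rim pixels
m=np.zeros(z.shape,bool);m[175:275,292:375]=1
g=m&(z>0.009)&(z<0.022); comp('rim',g); print(cv2.minAreaRect(np.float32(W[g][:,:2])))
g=m&(z>0.06)&(z<0.115)&(Y>-.3);comp('mid',g)
# tall things map
for lo,hi in((.03,.3),):
    n,l,s,ce=cv2.connectedComponentsWithStats(((z>lo)&(z<hi)).astype(np.uint8))
    for i in range(1,n):
        if s[i,4]>40: comp(f'{ce[i].round()}',l==i)
im=cv2.imread('pics/top0.png')[165:285,280:440]
cv2.imwrite('pics/crop0.png',cv2.resize(im,None,fx=5,fy=5,interpolation=cv2.INTER_CUBIC))
E
```

```text
tile [0.544 0.192 0.009]
tray [ 0.537 -0.239  0.004]
trayfl [ 0.477 -0.151  0.004]
cap [ 0.443 -0.193  0.177]
wbshoulder [ 0.434 -0.174  0.133]
drop [ 0.503 -0.203  0.08 ]
other1 [0.685 0.007 0.074]
other2 [ 0.792 -0.489  0.065]
bench [ 0.508  0.042 -0.   ]
bench2 [ 0.327 -0.219 -0.002]
purple [ 0.336 -0.058  0.165]
pinkA [ 0.475 -0.324  0.149]
pinkB [ 0.335 -0.33   0.142]
pinkC [ 0.616 -0.053  0.163]
paper [ 0.355  0.095 -0.001]
paperR [ 0.39  -0.129  0.005]
edge [ 0.264 -0.219  0.002]
tile 2662 med [0.5433 0.1923 0.0079] lo [0.482 0.131 0.   ] hi [0.606 0.254 0.013]
((0.5444460511207581, 0.19284111261367798), (0.12093255668878555, 0.11849639564752579), 6.900692462921143)
rim 828 med [ 0.4805 -0.1993  0.0161] lo [ 0.386 -0.275  0.009] hi [ 0.577 -0.121  0.021]
((0.4811824560165405, -0.19897301495075226), (0.12214911729097366, 0.17659957706928253), 74.7386703491211)
mid 248 med [ 0.5013 -0.1988  0.0792] lo [ 0.417 -0.221  0.061] hi [ 0.523 -0.161  0.114]
[161.  58.] 11990 med [0.7896 0.1714 0.1992] lo [0.71  0.078 0.036] hi [0.908 0.274 0.203]
[330.   8.] 323 med [ 0.9805 -0.1806  0.
[... 1206 characters left out ...]
615 0.52  0.043]
[438. 196.] 178 med [ 0.5473 -0.4351  0.0336] lo [ 0.529 -0.454  0.03 ] hi [ 0.564 -0.42   0.039]
[339. 210.] 203 med [ 0.5056 -0.2025  0.0678] lo [ 0.493 -0.221  0.034] hi [ 0.523 -0.19   0.107]
[403. 222.] 899 med [ 0.4774 -0.3274  0.1267] lo [ 0.452 -0.364  0.034] hi [ 0.51  -0.296  0.194]
[335. 237.] 828 med [ 0.4431 -0.186   0.1332] lo [ 0.416 -0.235  0.035] hi [ 0.474 -0.161  0.197]
[270. 286.] 732 med [ 0.3427 -0.0583  0.1342] lo [ 0.311 -0.086  0.109] hi [ 0.38  -0.029  0.197]
[405. 291.] 1045 med [ 0.3382 -0.331   0.126 ] lo [ 0.306 -0.386  0.034] hi [ 0.364 -0.312  0.193]
[241. 413.] 623 med [ 0.1034 -0.0082  0.1649] lo [ 0.049 -0.062  0.031] hi [0.11  0.057 0.199]
```

View pics/crop0.png

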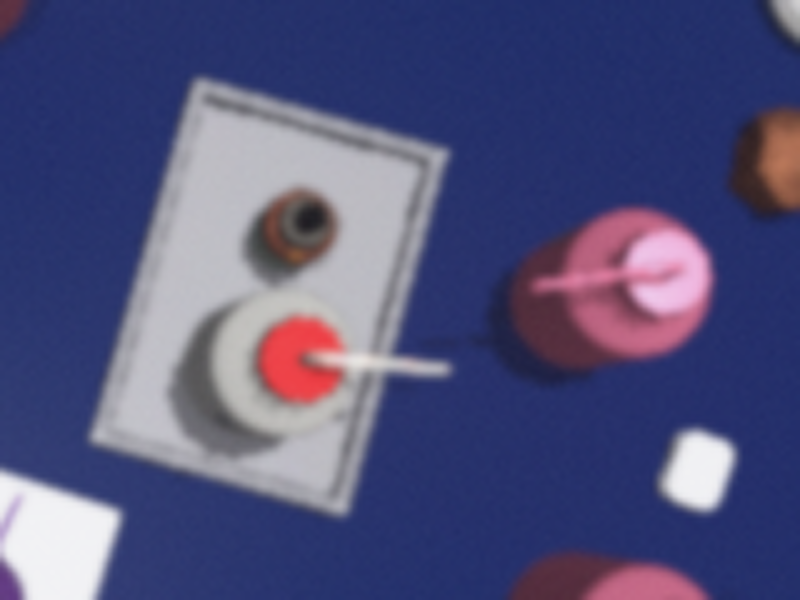

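```bash
python3 - <<'E'
from h import *
from scipy.optimize import least_squares
c=load('top0');W=cloud(c);f=c['frame'].astype(int)
C=-c['R'].T@c['t'];print('cam',C.round(3))
z=W[...,2];X,Y=W[...,0],W[...,1]
m=np.zeros(z.shape,bool);m[215:262,312:375]=1
m&=z>.1
red=m&(f[...,0]>170)&(f[...,1]<110)
p=W[red];print('red',len(p),np.median(p,0).round(4),np.percentile(p[:,2],[5,25,50,75,95]).round(3),p.min(0).round(3),p.max(0).round(3))
wh=m&~red
p=W[wh]
for lo in np.arange(.1,.2,.01):
    q=p[(p[:,2]>=lo)&(p[:,2]<lo+.01)]
    if len(q): print(lo.round(2),len(q),q.mean(0).round(4),q.min(0).round(3),q.max(0).round(3))
# shoulder rim outer circle fit: points z .105-.12
def fit(q,r):
    s=least_squares(lambda a:np.hypot(q[:,0]-a[0],q[:,1]-a[1])-r,q[:,:2].mean(0),loss='soft_l1',f_scale=.002)
    print('fit',s.x.round(4),np.sqrt(np.mean(s.fun**2)).round(4),len(q))
fit(p[(p[:,2]>.108)&(p[:,2]<.118)],.030)
# dropper
d=np.zeros(z.shape,bool);d[198:222,326:352]=1
for lo,hi in((.052,.064),(.06,.0615),(.074,.084),(.095,.11)):
    q=W[d&(z>lo)&(z<hi)&(X>.48)];print('drop',lo,len(q),q.mean(0).round(4),((q.min(0)+q.max(0))/2).round(4))
# tray outline by top rim edge
g=np.zeros(z.shape,bool);g[175:275,292:375]=1
q=W[g&(z>.013)&(z<.019)][:,:2]
def box(a):
    t=a[2];R=np.array([[np.cos(t),np.sin(t)],[-np.sin(t),np.cos(t)]])
    e=(q-a[:2])@R.T; dx=np.abs(e[:,0])-.083;dy=np.abs(e[:,1])-.056
    return np.minimum(np.abs(dx),np.abs(dy))
s=least_squares(box,[.481,-.199,-np.radians(15.3)],loss='soft_l1',f_scale=.003);print('tray',s.x[:2].round(4),np.degrees(s.x[2]).round(2),len(q),np.mean(np.abs(s.fun)))
# gripper in scene view
c=load('scene0');W=cloud(c);P=W.reshape(-1,3);P=P[~np.isnan(P[:,0])]
P=P[(np.hypot(P[:,0]-.236,P[:,1]-.497)<.12)&(P[:,2]>.2)&(P[:,2]<.6)]
for lo in np.arange(.2,.45,.015):
    k=P[(P[:,2]>=lo)&(P[:,2]<lo+.015)]
    if len(k)>3: print('grip',lo.round(3),len(k),k.min(0).round(3),k.max(0).round(3))
E
```

```text
cam [ 0.405 -0.069  1.09 ]
red 186 [ 0.4432 -0.1922  0.1674] [0.165 0.166 0.167 0.169 0.171] [ 0.429 -0.213  0.134] [ 0.459 -0.178  0.188]
0.1 14 [ 0.4372 -0.1662  0.1059] [ 0.418 -0.18   0.101] [ 0.458 -0.162  0.109]
0.11 54 [ 0.4407 -0.1826  0.1174] [ 0.416 -0.222  0.111] [ 0.477 -0.162  0.12 ]
0.12 201 [ 0.4456 -0.1884  0.1251] [ 0.416 -0.221  0.12 ] [ 0.475 -0.163  0.13 ]
0.13 149 [ 0.4438 -0.1854  0.1345] [ 0.422 -0.215  0.13 ] [ 0.471 -0.168  0.14 ]
0.14 29 [ 0.4442 -0.1807  0.1429] [ 0.428 -0.194  0.14 ] [ 0.465 -0.175  0.149]
0.15 9 [ 0.4441 -0.1815  0.156 ] [ 0.428 -0.196  0.152] [ 0.457 -0.177  0.16 ]
0.16 34 [ 0.4496 -0.1948  0.1659] [ 0.428 -0.211  0.16 ] [ 0.461 -0.177  0.169]
0.17 4 [ 0.4423 -0.232   0.178 ] [ 0.442 -0.248  0.177] [ 0.443 -0.193  0.179]
0.18 20 [ 0.4427 -0.225   0.1854] [ 0.441 -0.243  0.181] [ 0.446 -0.192  0.189]
0.19 35 [ 0.4439 -0.207   0.1949] [ 0.442 -0.224  0.19 ] [ 0.446 -0.193  0.199]
fit [ 0.4457 -0.1921] 0.0005 35
drop 0.052 45 [ 0.505  -0.2013  0.0601] [ 0.5091 -0.2045  0.058 ]
drop 0.06 12 [ 0.5031 -0.2036  0.0609] [ 0.5098 -0.2048  0.0608]
[... 301 characters left out ...]
0.26 74 [0.203 0.44  0.26 ] [0.265 0.541 0.274]
grip 0.275 53 [0.202 0.43  0.275] [0.27  0.545 0.29 ]
grip 0.29 113 [0.191 0.423 0.29 ] [0.275 0.553 0.305]
grip 0.305 105 [0.192 0.423 0.305] [0.276 0.557 0.32 ]
grip 0.32 143 [0.193 0.425 0.32 ] [0.275 0.554 0.335]
grip 0.335 145 [0.195 0.428 0.335] [0.257 0.513 0.35 ]
grip 0.35 103 [0.197 0.455 0.35 ] [0.264 0.496 0.365]
grip 0.365 181 [0.196 0.453 0.365] [0.27  0.498 0.38 ]
grip 0.38 186 [0.197 0.455 0.38 ] [0.271 0.5   0.395]
grip 0.395 216 [0.197 0.455 0.395] [0.271 0.519 0.41 ]
grip 0.41 146 [0.195 0.453 0.41 ] [0.271 0.492 0.425]
grip 0.425 216 [0.193 0.453 0.425] [0.273 0.508 0.44 ]
grip 0.44 228 [0.194 0.453 0.44 ] [0.274 0.5   0.455]
```

drive_tool(
  plan=[
    {"dx": -0.484, "dy": -0.532, "dz": -0.015, "roll": 1.19, "hand": 0.085},
    {"dx": -0.484, "dy": -0.532, "dz": -0.015, "roll": 1.19, "hand": 0.085},
    {"dx": -0.484, "dy": -0.532, "dz": -0.015, "roll": 1.19, "hand": 0.085},
    {"dx": -0.484, "dy": -0.532, "dz": -0.015, "roll": 1.19, "hand": 0.085},
    {"dx": -0.484, "dy": -0.532, "dz": -0.015, "roll": 1.19, "hand": 0.085},
    {"dx": -0.484, "dy": -0.532, "dz": -0.015, "roll": 1.19, "hand": 0.085},
    {"dx": -0.484, "dy": -0.532, "dz": -0.015, "roll": 1.19, "hand": 0.085},
    {"dx": -0.484, "dy": -0.532, "dz": -0.015, "roll": 1.19, "hand": 0.085},
    {"dx": -0.484, "dy": -0.532, "dz": -0.015, "roll": 1.19, "hand": 0.085},
    {"dx": -0.484, "dy": -0.532, "dz": -0.015, "roll": 1.19, "hand": 0.085},
    {"dx": -0.484, "dy": -0.532, "dz": -0.015, "roll": 1.19, "hand": 0.085},
    {"dx": -0.484, "dy": -0.532, "dz": -0.015, "roll": 1.19, "hand": 0.085},
    {"dx": -0.484, "dy": -0.532, "dz": -0.015, "roll": 1.19, "hand": 0.085},
    {"dx": -0.484, "dy": -0.532, "dz": -0.015, "roll": 1.19, "hand": 0.085},
    {"dx": -0.484, "dy": -0.532, "dz": -0.015, "roll": 1.19, "hand": 0.085},
    {"dx": -0.484, "dy": -0.532, "dz": -0.015, "roll": 1.19, "hand": 0.085},
    {"dx": -0.484, "dy": -0.532, "dz": -0.015, "roll": 1.19, "hand": 0.085},
    {"dx": -0.484, "dy": -0.532, "dz": -0.015, "roll": 1.19, "hand": 0.085},
    {"dx": -0.484, "dy": -0.532, "dz": -0.015, "roll": 1.19, "hand": 0.085},
    {"dx": -0.484, "dy": -0.532, "dz": -0.015, "roll": 1.19, "hand": 0.085},
  ],
)

```text
time: 1.77
ee_pos: [0.4448, -0.1918, 0.4191]
tcp_rot: [-179.9, -0.0, 86.3]
wrist_force: [0.1, 0.7, -0.4]
opening: 0.0851
```

```bash
cat >> h.py <<'E'
def go(x,y,z,yaw=None):
    o=bot.get_obs(); p=o['ee_pos']; a=np.radians(o['tcp_rot'][2]); d=np.array([x,y,z])-p
    r=0 if yaw is None else (a-np.radians(yaw)+np.pi/2)%np.pi-np.pi/2
    print('dx %.4f dy %.4f dz %.4f roll %.3f'%(d[0]*np.cos(a)+d[1]*np.sin(a),d[0]*np.sin(a)-d[1]*np.cos(a),-d[2],r),'| at',p.round(4),o['tcp_rot'].round(2),'t',round(o['time'],2),'F',o['wrist_force'].round(1),'op',round(o['opening'],4))
E
python3 - <<'E'
from h import *
go(.445,-.192,.315,86.5)
c=snap('wrist','w0')
W=cloud(c);z=W[...,2]
# bottle refine from wrist view
f=c['frame'].astype(int)
near=(abs(W[...,0]-.445)<.06)&(abs(W[...,1]+.19)<.06)
for lo,hi in((.1,.115),(.115,.13),(.13,.145),(.145,.16),(.16,.175),(.175,.205)):
    q=W[near&(z>lo)&(z<hi)]
    if len(q): print(lo,len(q),((q.min(0)+q.max(0))/2).round(4),q.min(0).round(3),q.max(0).round(3))
red=near&(f[...,0]>150)&(f[...,1]<90)&(z>.12);q=W[red]
print('red',len(q),np.percentile(q,[1,50,99],axis=0).round(4))
E
```

```text
dx -0.0002 dy 0.0003 dz 0.1041 roll -0.003 | at [ 0.4448 -0.1918  0.4191] [-1.7991e+02 -5.0000e-02  8.6300e+01] t 1.77 F [ 0.1  0.7 -0.4] op 0.0851
0.1 207 [ 0.448  -0.1742  0.1075] [ 0.418 -0.187  0.1  ] [ 0.478 -0.161  0.115]
0.115 1094 [ 0.4478 -0.1874  0.1225] [ 0.418 -0.213  0.115] [ 0.478 -0.162  0.13 ]
0.13 1015 [ 0.448  -0.1879  0.1375] [ 0.424 -0.208  0.13 ] [ 0.472 -0.168  0.145]
0.145 171 [ 0.4477 -0.187   0.1524] [ 0.431 -0.198  0.145] [ 0.465 -0.176  0.16 ]
0.16 1467 [ 0.4471 -0.1938  0.1674] [ 0.43  -0.212  0.16 ] [ 0.465 -0.176  0.175]
0.175 393 [ 0.4458 -0.2202  0.187 ] [ 0.443 -0.249  0.175] [ 0.449 -0.191  0.199]
red 1048 [[ 0.4322 -0.2072  0.166 ]
 [ 0.4482 -0.1913  0.1675]
 [ 0.4615 -0.178   0.1695]]
```

View pics/w0.png

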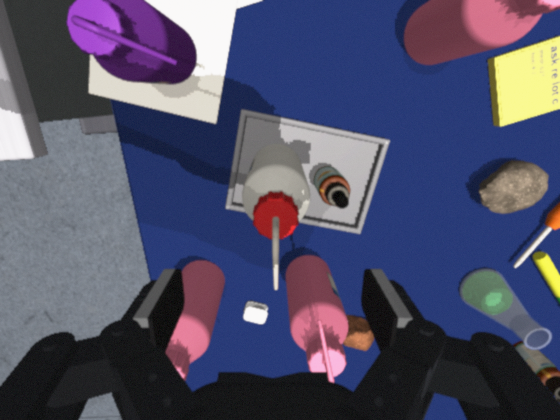

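drive_tool(
  plan=[
    {"dx": 0, "dy": 0.002, "dz": 0.03, "roll": 0, "hand": 0.085},
    {"dx": 0, "dy": 0.002, "dz": 0.06, "roll": 0, "hand": 0.085},
    {"dx": 0, "dy": 0.002, "dz": 0.08, "roll": 0, "hand": 0.07},
    {"dx": 0, "dy": 0.002, "dz": 0.09, "roll": 0, "hand": 0.06},
    {"dx": 0, "dy": 0.002, "dz": 0.097, "roll": 0, "hand": 0.055},
    {"dx": 0, "dy": 0.002, "dz": 0.102, "roll": 0, "hand": 0.055},
    {"dx": 0, "dy": 0.002, "dz": 0.105, "roll": 0, "hand": 0.055},
    {"dx": 0, "dy": 0.002, "dz": 0.105, "roll": 0, "hand": 0.055},
    {"dx": 0, "dy": 0.002, "dz": 0.105, "roll": 0, "hand": 0.055},
  ],
  force=30,
)

```text
time: 2.57
ee_pos: [0.447, -0.1917, 0.3156]
tcp_rot: [179.9, 0.0, 86.4]
wrist_force: [-0.6, 0.5, -0.4]
opening: 0.0549
```

```bash
python3 - <<'E'
from h import *
go(.447,-.1925,.313,86.5)
c=snap('scene','s1')
im=cv2.imread('pics/s1.png')[120:280,210:410]
cv2.imwrite('pics/s1c.png',cv2.resize(im,None,fx=3.5,fy=3.5,interpolation=cv2.INTER_CUBIC))
E
```

```text
dx -0.0008 dy 0.0001 dz 0.0026 roll -0.002 | at [ 0.447  -0.1917  0.3156] [1.7993e+02 2.0000e-02 8.6400e+01] t 2.57 F [-0.6  0.5 -0.4] op 0.0549
```

View pics/s1c.png

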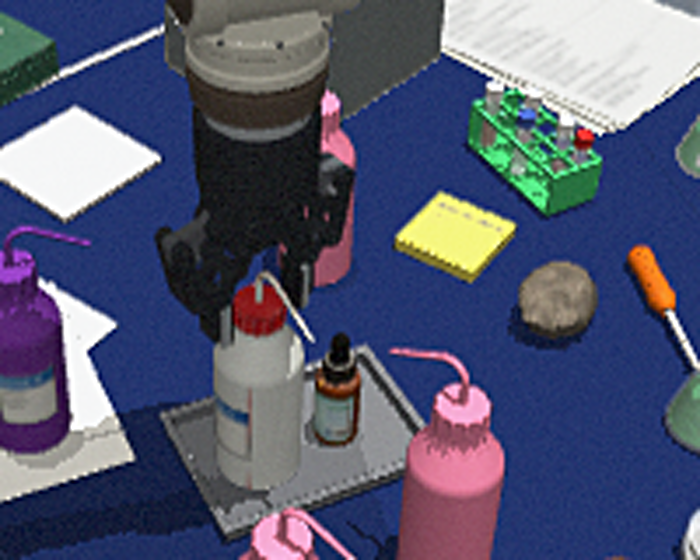

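drive_tool(
  plan=[
    {"dx": -0.001, "dy": 0, "dz": 0.003, "roll": 0, "hand": 0.04},
    {"dx": -0.001, "dy": 0, "dz": 0.003, "roll": 0, "hand": 0.03},
    {"dx": -0.001, "dy": 0, "dz": 0.003, "roll": 0, "hand": 0.02},
    {"dx": -0.001, "dy": 0, "dz": 0.003, "roll": 0, "hand": 0.02},
    {"dx": -0.001, "dy": 0, "dz": 0.003, "roll": 0, "hand": 0.02},
    {"dx": -0.001, "dy": 0, "dz": 0.003, "roll": 0, "hand": 0.02},
    {"dx": -0.001, "dy": 0, "dz": 0.003, "roll": 0, "hand": 0.02},
    {"dx": -0.001, "dy": 0, "dz": 0.003, "roll": 0, "hand": 0.02},
  ],
  force=40,
)

```text
time: 3.28
ee_pos: [0.4469, -0.1928, 0.3121]
tcp_rot: [180.0, 0.0, 86.4]
wrist_force: [0.4, -0.8, 5.6]
opening: 0.0353
```

drive_tool(
  plan=[
    {"dx": 0, "dy": 0, "dz": -0.003, "hand": 0.02},
    {"dx": 0, "dy": 0, "dz": -0.008, "hand": 0.02},
    {"dx": 0, "dy": 0, "dz": -0.015, "hand": 0.02},
    {"dx": 0, "dy": 0, "dz": -0.02, "hand": 0.02},
    {"dx": 0, "dy": 0, "dz": -0.02, "hand": 0.02},
    {"dx": 0, "dy": 0, "dz": -0.02, "hand": 0.02},
  ],
)

```text
invalid input at $.plan[0]: expected keys dx, dy, dz, roll, hand
```

```bash
python3 - <<'E'
from h import *
go(.50,.02,.45)
c=snap('scene','s2')
im=cv2.imread('pics/s2.png')[120:280,210:410]
cv2.imwrite('pics/s2c.png',cv2.resize(im,None,fx=3.5,fy=3.5,interpolation=cv2.INTER_CUBIC))
E
```

```text
dx 0.2157 dy 0.0396 dz -0.1379 roll 0.000 | at [ 0.4469 -0.1928  0.3121] [1.7995e+02 3.0000e-02 8.6390e+01] t 3.28 F [ 0.4 -0.8  5.6] op 0.0353
```

View pics/s2c.png

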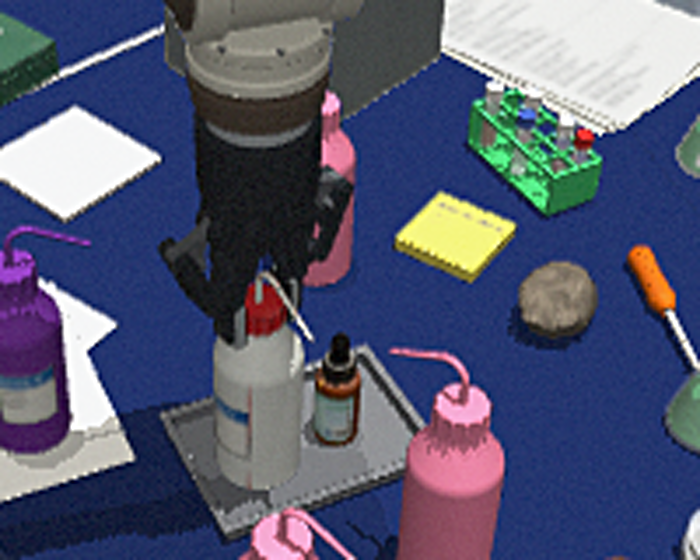

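drive_tool(
  plan=[
    {"dx": 0, "dy": 0, "dz": -0.003, "roll": 0, "hand": 0.02},
    {"dx": 0, "dy": 0, "dz": -0.008, "roll": 0, "hand": 0.02},
    {"dx": 0, "dy": 0, "dz": -0.015, "roll": 0, "hand": 0.02},
    {"dx": 0, "dy": 0, "dz": -0.02, "roll": 0, "hand": 0.02},
    {"dx": 0, "dy": 0, "dz": -0.02, "roll": 0, "hand": 0.02},
    {"dx": 0, "dy": 0, "dz": -0.02, "roll": 0, "hand": 0.02},
  ],
)

```text
time: 3.83
ee_pos: [0.4469, -0.1927, 0.332]
tcp_rot: [180.0, 0.0, 86.4]
wrist_force: [0.3, -0.1, -1.6]
opening: 0.0348
```

```bash
python3 - <<'E'
from h import *
go(.50,.02,.45)
c=snap('wrist','w3');W=cloud(c);f=c['frame'].astype(int);z=W[...,2]
near=(abs(W[...,0]-.447)<.05)&(abs(W[...,1]+.19)<.06)
red=near&(f[...,0]>150)&(f[...,1]<90)&(z>.12);q=W[red]
print('red',len(q),np.percentile(q,[1,50,99],axis=0).round(4))
for lo,hi in((.13,.145),(.145,.16)):
    q=W[near&(z>lo)&(z<hi)]
    print(lo,len(q),q.min(0).round(3),q.max(0).round(3))
E
```

```text
dx 0.2156 dy 0.0396 dz -0.1180 roll 0.000 | at [ 0.4469 -0.1927  0.332 ] [1.7997e+02 1.0000e-02 8.6390e+01] t 3.83 F [ 0.3 -0.1 -1.6] op 0.0348
red 3492 [[ 0.4311 -0.2073  0.1855]
 [ 0.4476 -0.1901  0.1873]
 [ 0.4622 -0.177   0.1887]]
0.13 1796 [ 0.417 -0.2    0.13 ] [ 0.478 -0.161  0.145]
0.145 2725 [ 0.421 -0.192  0.145] [ 0.474 -0.164  0.16 ]
```

drive_tool(
  plan=[
    {"dx": 0, "dy": 0, "dz": -0.02, "roll": 0, "hand": 0.02},
    {"dx": 0, "dy": 0, "dz": -0.045, "roll": 0, "hand": 0.02},
    {"dx": 0, "dy": 0, "dz": -0.07, "roll": 0, "hand": 0.02},
    {"dx": 0, "dy": 0, "dz": -0.095, "roll": 0, "hand": 0.02},
    {"dx": 0, "dy": 0, "dz": -0.11, "roll": 0, "hand": 0.02},
    {"dx": 0.01, "dy": 0.002, "dz": -0.118, "roll": 0, "hand": 0.02},
    {"dx": 0.03, "dy": 0.006, "dz": -0.118, "roll": 0, "hand": 0.02},
    {"dx": 0.055, "dy": 0.01, "dz": -0.118, "roll": 0, "hand": 0.02},
    {"dx": 0.08, "dy": 0.015, "dz": -0.118, "roll": 0, "hand": 0.02},
    {"dx": 0.105, "dy": 0.02, "dz": -0.118, "roll": 0, "hand": 0.02},
    {"dx": 0.13, "dy": 0.025, "dz": -0.118, "roll": 0, "hand": 0.02},
    {"dx": 0.155, "dy": 0.03, "dz": -0.118, "roll": 0, "hand": 0.02},
    {"dx": 0.18, "dy": 0.034, "dz": -0.118, "roll": 0, "hand": 0.02},
    {"dx": 0.2, "dy": 0.038, "dz": -0.118, "roll": 0, "hand": 0.02},
    {"dx": 0.21, "dy": 0.039, "dz": -0.118, "roll": 0, "hand": 0.02},
    {"dx": 0.2156, "dy": 0.0396, "dz": -0.118, "roll": 0, "hand": 0.02},
    {"dx": 0.2156, "dy": 0.0396, "dz": -0.118, "roll": 0, "hand": 0.02},
    {"dx": 0.2156, "dy": 0.0396, "dz": -0.118, "roll": 0, "hand": 0.02},
  ],
)

```text
time: 5.38
ee_pos: [0.4997, 0.0197, 0.4494]
tcp_rot: [-180.0, 0.0, 86.4]
wrist_force: [-0.7, -0.2, -2.4]
opening: 0.0346
```

drive_tool(
  plan=[
    {"dx": 0, "dy": 0, "dz": 0.015, "roll": 0, "hand": 0.02},
    {"dx": 0, "dy": 0, "dz": 0.04, "roll": 0, "hand": 0.02},
    {"dx": 0, "dy": 0, "dz": 0.065, "roll": 0, "hand": 0.02},
    {"dx": 0, "dy": 0, "dz": 0.09, "roll": 0, "hand": 0.02},
    {"dx": 0, "dy": 0, "dz": 0.11, "roll": 0, "hand": 0.02},
    {"dx": 0, "dy": 0, "dz": 0.122, "roll": 0, "hand": 0.02},
    {"dx": 0, "dy": 0, "dz": 0.13, "roll": 0, "hand": 0.02},
    {"dx": 0, "dy": 0, "dz": 0.134, "roll": 0, "hand": 0.02},
    {"dx": 0, "dy": 0, "dz": 0.138, "roll": 0, "hand": 0.02},
    {"dx": 0, "dy": 0, "dz": 0.138, "roll": 0, "hand": 0.02},
    {"dx": 0, "dy": 0, "dz": 0.138, "roll": 0, "hand": 0.02},
  ],
)

```text
time: 6.3
ee_pos: [0.5, 0.0199, 0.3125]
tcp_rot: [179.9, -0.0, 86.4]
wrist_force: [0.1, -0.3, -0.5]
opening: 0.0347
```

```bash
python3 - <<'E'
from h import *
go(.50,.02,.3085)
E
```

```text
dx 0.0001 dy -0.0000 dz 0.0040 roll 0.000 | at [0.5    0.0199 0.3125] [179.94  -0.    86.39] t 6.3 F [ 0.1 -0.3 -0.5] op 0.0347
```

drive_tool(
  plan=[
    {"dx": 0, "dy": 0, "dz": 0.0015, "roll": 0, "hand": 0.02},
    {"dx": 0, "dy": 0, "dz": 0.003, "roll": 0, "hand": 0.02},
    {"dx": 0, "dy": 0, "dz": 0.003, "roll": 0, "hand": 0.02},
  ],
)

```text
time: 6.55
ee_pos: [0.4999, 0.0201, 0.3087]
tcp_rot: [180.0, -0.0, 86.4]
wrist_force: [0.2, -0.3, -2.4]
opening: 0.0348
```

drive_tool(
  plan=[
    {"dx": 0, "dy": 0, "dz": 0.001, "roll": 0, "hand": 0.02},
    {"dx": 0, "dy": 0, "dz": 0.002, "roll": 0, "hand": 0.02},
    {"dx": 0, "dy": 0, "dz": 0.002, "roll": 0, "hand": 0.02},
  ],
)

```text
time: 6.8
ee_pos: [0.5, 0.0198, 0.3085]
tcp_rot: [179.8, 0.0, 86.4]
wrist_force: [-1.9, -1.8, 10.3]
opening: 0.035
```

drive_tool(
  plan=[
    {"dx": 0, "dy": 0, "dz": -0.001, "roll": 0, "hand": 0.036},
    {"dx": 0, "dy": 0, "dz": -0.001, "roll": 0, "hand": 0.04},
    {"dx": 0, "dy": 0, "dz": -0.001, "roll": 0, "hand": 0.05},
    {"dx": 0, "dy": 0, "dz": -0.001, "roll": 0, "hand": 0.06},
    {"dx": 0, "dy": 0, "dz": -0.001, "roll": 0, "hand": 0.06},
    {"dx": 0, "dy": 0, "dz": -0.01, "roll": 0, "hand": 0.06},
    {"dx": 0, "dy": 0, "dz": -0.03, "roll": 0, "hand": 0.06},
    {"dx": 0, "dy": 0, "dz": -0.07, "roll": 0, "hand": 0.06},
    {"dx": 0, "dy": 0, "dz": -0.1, "roll": 0, "hand": 0.06},
    {"dx": 0, "dy": 0, "dz": -0.12, "roll": 0, "hand": 0.06},
    {"dx": 0, "dy": 0, "dz": -0.12, "roll": 0, "hand": 0.06},
  ],
)

```text
time: 7.72
ee_pos: [0.4998, 0.02, 0.432]
tcp_rot: [179.6, -0.0, 86.4]
wrist_force: [0.7, 0.7, 0.9]
opening: 0.0602
```

```bash
python3 - <<'E'
from h import *
go(.5085,-.206,.38,75)
c=snap('wrist','w4');W=cloud(c);f=c['frame'].astype(int);z=W[...,2]
near=(abs(W[...,0]-.5)<.06)&(abs(W[...,1]-.02)<.07)
red=near&(f[...,0]>150)&(f[...,1]<90)&(z>.05);q=W[red]
print('red',len(q),np.percentile(q,[1,50,99],axis=0).round(4))
q=W[near&(z>.1)&(z<.125)];print(q.min(0).round(3),q.max(0).round(3))
E
```

```text
dx -0.2250 dy 0.0229 dz 0.0520 roll 0.199 | at [0.4998 0.02   0.432 ] [ 1.7961e+02 -4.0000e-02  8.6390e+01] t 7.72 F [0.7 0.7 0.9] op 0.0602
red 54 [[0.4948 0.0021 0.1625]
 [0.5018 0.0318 0.1636]
 [0.5144 0.0333 0.1648]]
[ 0.471 -0.002  0.1  ] [0.531 0.05  0.125]
```

View pics/w4.png

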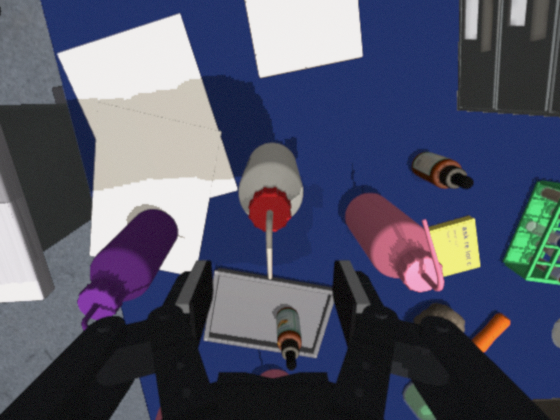

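drive_tool(
  plan=[
    {"dx": -0.03, "dy": 0.003, "dz": 0, "roll": 0.05, "hand": 0.07},
    {"dx": -0.07, "dy": 0.007, "dz": 0, "roll": 0.1, "hand": 0.07},
    {"dx": -0.11, "dy": 0.011, "dz": 0, "roll": 0.15, "hand": 0.07},
    {"dx": -0.15, "dy": 0.015, "dz": 0, "roll": 0.2, "hand": 0.07},
    {"dx": -0.19, "dy": 0.019, "dz": 0, "roll": 0.2, "hand": 0.07},
    {"dx": -0.215, "dy": 0.022, "dz": 0.02, "roll": 0.2, "hand": 0.07},
    {"dx": -0.225, "dy": 0.023, "dz": 0.05, "roll": 0.2, "hand": 0.07},
    {"dx": -0.225, "dy": 0.023, "dz": 0.08, "roll": 0.2, "hand": 0.07},
    {"dx": -0.225, "dy": 0.023, "dz": 0.1, "roll": 0.2, "hand": 0.07},
    {"dx": -0.225, "dy": 0.023, "dz": 0.1, "roll": 0.2, "hand": 0.07},
    {"dx": -0.225, "dy": 0.023, "dz": 0.1, "roll": 0.2, "hand": 0.07},
  ],
)

```text
time: 8.68
ee_pos: [0.5082, -0.2059, 0.3256]
tcp_rot: [-179.8, -0.0, 74.9]
wrist_force: [-0.5, -0.3, 0.9]
opening: 0.07
```

```bash
python3 - <<'E'
from h import *
from scipy.optimize import least_squares
c=snap('wrist','w5');W=cloud(c);z=W[...,2]
near=(abs(W[...,0]-.508)<.03)&(abs(W[...,1]+.205)<.03)
for lo,hi in((.02,.055),(.064,.08),(.09,.104),(.103,.112)):
    q=W[near&(z>lo)&(z<hi)]
    if len(q): print(lo,len(q),((q.min(0)+q.max(0))/2).round(4),q.min(0).round(3),q.max(0).round(3))
q=W[near&(z>.025)&(z<.05)]
s=least_squares(lambda a:np.hypot(q[:,0]-a[0],q[:,1]-a[1])-.016,[.5085,-.206],loss='soft_l1',f_scale=.001);print(s.x.round(4))
q=W[near&(z>.064)&(z<.08)]
s2=least_squares(lambda a:np.hypot(q[:,0]-a[0],q[:,1]-a[1])-.012,[.5085,-.206],loss='soft_l1',f_scale=.001);print(s2.x.round(4))
go(*s.x,.199,75)
# tray rim
m=(z>.012)&(z<.02)&(abs(W[...,0]-.48)<.12)&(abs(W[...,1]+.2)<.1);q=W[m][:,:2]
def box(a):
    t=a[2];R=np.array([[np.cos(t),np.sin(t)],[-np.sin(t),np.cos(t)]])
    e=(q-a[:2])@R.T
    return np.minimum(abs(abs(e[:,0])-.083),abs(abs(e[:,1])-.056))
s=least_squares(box,[.4807,-.1987,-np.radians(15)],loss='soft_l1',f_scale=.003)
t=s.x[2];print('tray',s.x[:2],np.degrees(t),len(q),q.min(0),q.max(0),'front',s.x[:2]-.03*np.array([np.cos(t),np.sin(t)]))
E
```

```text
0.02 390 [ 0.5122 -0.1981  0.0375] [ 0.496 -0.207  0.02 ] [ 0.528 -0.189  0.055]
0.064 490 [ 0.5112 -0.2041  0.072 ] [ 0.496 -0.218  0.064] [ 0.527 -0.191  0.08 ]
0.09 303 [ 0.5112 -0.2062  0.097 ] [ 0.505 -0.213  0.09 ] [ 0.518 -0.2    0.104]
0.103 103 [ 0.5111 -0.2065  0.1047] [ 0.507 -0.211  0.103] [ 0.515 -0.202  0.106]
[ 0.5114 -0.2056]
[ 0.5111 -0.2065]
dx 0.0010 dy 0.0027 dz 0.1282 roll -0.001 | at [ 0.5086 -0.2059  0.3272] [-179.98   -0.     74.94] t 8.73 F [ 0.6 -1.   0.4] op 0.0701
tray [ 0.48338887 -0.19778501] -15.193477060829668 5102 [ 0.38372614 -0.27913499] [ 0.5831829  -0.11723731] front [ 0.45443748 -0.18992263]
```

drive_tool(
  plan=[
    {"dx": 0, "dy": 0.0025, "dz": 0.02, "roll": 0, "hand": 0.07},
    {"dx": 0, "dy": 0.0025, "dz": 0.05, "roll": 0, "hand": 0.07},
    {"dx": 0, "dy": 0.0025, "dz": 0.08, "roll": 0, "hand": 0.07},
    {"dx": 0, "dy": 0.0025, "dz": 0.105, "roll": 0, "hand": 0.065},
    {"dx": 0, "dy": 0.0025, "dz": 0.12, "roll": 0, "hand": 0.06},
    {"dx": 0, "dy": 0.0025, "dz": 0.126, "roll": 0, "hand": 0.055},
    {"dx": 0, "dy": 0.0025, "dz": 0.126, "roll": 0, "hand": 0.045},
    {"dx": 0, "dy": 0.0025, "dz": 0.126, "roll": 0, "hand": 0.038},
    {"dx": 0, "dy": 0.0025, "dz": 0.126, "roll": 0, "hand": 0.03},
    {"dx": 0, "dy": 0.0025, "dz": 0.126, "roll": 0, "hand": 0.02},
    {"dx": 0, "dy": 0.0025, "dz": 0.126, "roll": 0, "hand": 0.02},
    {"dx": 0, "dy": 0.0025, "dz": 0.126, "roll": 0, "hand": 0.02},
    {"dx": 0, "dy": 0.0025, "dz": 0.126, "roll": 0, "hand": 0.02},
    {"dx": 0, "dy": 0.0025, "dz": 0.126, "roll": 0, "hand": 0.02},
  ],
  force=30,
)

```text
time: 9.9
ee_pos: [0.512, -0.2067, 0.2042]
tcp_rot: [179.8, 0.0, 75.0]
wrist_force: [-3.9, 1.1, 8.7]
opening: 0.032
```

drive_tool(
  plan=[
    {"dx": 0, "dy": 0, "dz": -0.005, "roll": 0, "hand": 0.02},
    {"dx": 0, "dy": 0, "dz": -0.015, "roll": 0, "hand": 0.02},
    {"dx": 0, "dy": 0, "dz": -0.04, "roll": 0, "hand": 0.02},
    {"dx": 0, "dy": 0, "dz": -0.07, "roll": 0, "hand": 0.02},
    {"dx": 0, "dy": 0, "dz": -0.1, "roll": 0, "hand": 0.02},
    {"dx": 0, "dy": 0, "dz": -0.13, "roll": 0, "hand": 0.02},
    {"dx": 0, "dy": 0, "dz": -0.16, "roll": 0, "hand": 0.02},
    {"dx": 0, "dy": 0, "dz": -0.19, "roll": 0, "hand": 0.02},
    {"dx": 0, "dy": 0, "dz": -0.215, "roll": 0, "hand": 0.02},
    {"dx": 0, "dy": 0, "dz": -0.235, "roll": 0, "hand": 0.02},
    {"dx": 0, "dy": 0, "dz": -0.245, "roll": 0, "hand": 0.02},
    {"dx": 0, "dy": 0, "dz": -0.245, "roll": 0, "hand": 0.02},
    {"dx": 0, "dy": 0, "dz": -0.245, "roll": 0, "hand": 0.02},
  ],
)

```text
time: 10.98
ee_pos: [0.5111, -0.2065, 0.4468]
tcp_rot: [179.9, 0.0, 74.9]
wrist_force: [-0.1, -0.2, -1.4]
opening: 0.032
```

```bash
python3 - <<'E'
from h import *
go(.5444,.1928,.445)
E
```

```text
dx 0.3943 dy -0.0715 dz 0.0018 roll 0.000 | at [ 0.5111 -0.2065  0.4468] [1.7989e+02 1.0000e-02 7.4940e+01] t 10.98 F [-0.1 -0.2 -1.4] op 0.032
```

drive_tool(
  plan=[
    {"dx": 0.01, "dy": -0.002, "dz": 0, "roll": 0, "hand": 0.02},
    {"dx": 0.035, "dy": -0.006, "dz": 0, "roll": 0, "hand": 0.02},
    {"dx": 0.065, "dy": -0.012, "dz": 0, "roll": 0, "hand": 0.02},
    {"dx": 0.095, "dy": -0.017, "dz": 0, "roll": 0, "hand": 0.02},
    {"dx": 0.125, "dy": -0.023, "dz": 0, "roll": 0, "hand": 0.02},
    {"dx": 0.155, "dy": -0.028, "dz": 0, "roll": 0, "hand": 0.02},
    {"dx": 0.185, "dy": -0.034, "dz": 0, "roll": 0, "hand": 0.02},
    {"dx": 0.215, "dy": -0.039, "dz": 0, "roll": 0, "hand": 0.02},
    {"dx": 0.245, "dy": -0.044, "dz": 0, "roll": 0, "hand": 0.02},
    {"dx": 0.275, "dy": -0.05, "dz": 0, "roll": 0, "hand": 0.02},
    {"dx": 0.305, "dy": -0.055, "dz": 0, "roll": 0, "hand": 0.02},
    {"dx": 0.335, "dy": -0.061, "dz": 0, "roll": 0, "hand": 0.02},
    {"dx": 0.36, "dy": -0.065, "dz": 0, "roll": 0, "hand": 0.02},
    {"dx": 0.38, "dy": -0.069, "dz": 0, "roll": 0, "hand": 0.02},
    {"dx": 0.39, "dy": -0.071, "dz": 0, "roll": 0, "hand": 0.02},
    {"dx": 0.394, "dy": -0.0715, "dz": 0, "roll": 0, "hand": 0.02},
    {"dx": 0.394, "dy": -0.0715, "dz": 0, "roll": 0, "hand": 0.02},
    {"dx": 0.394, "dy": -0.0715, "dz": 0, "roll": 0, "hand": 0.02},
  ],
)

```text
time: 12.48
ee_pos: [0.5444, 0.1918, 0.4455]
tcp_rot: [-180.0, 0.0, 74.9]
wrist_force: [0.3, 1.1, 0.3]
opening: 0.0316
```

```bash
python3 - <<'E'
from h import *
c=snap('wrist','w6');W=cloud(c);z=W[...,2];f=c['frame']
m=(f.min(-1)>140)&(z>.002)&(z<.014)&(abs(W[...,0]-.544)<.09)&(abs(W[...,1]-.193)<.09);q=W[m]
print(len(q),np.median(q[:,2]),cv2.minAreaRect(np.float32(q[:,:2])),q.min(0),q.max(0))
c=snap('scene','s6');W=cloud(c);z=W[...,2];p=bot.get_obs()['ee_pos']
m=(np.hypot(W[...,0]-p[0],W[...,1]-p[1])<.025)&(z>.2)&(z<.3);q=W[m];print('low point z',len(q),np.percentile(q[:,2],[0,2,10]) if len(q) else '')
im=cv2.imread('pics/s6.png')[60:220,130:330]
cv2.imwrite('pics/s6c.png',cv2.resize(im,None,fx=3.5,fy=3.5,interpolation=cv2.INTER_CUBIC))
go(.5444,.1928,.21)
E
```

```text
8315 0.008268350003678456 ((0.5470889806747437, 0.19401009380817413), (0.12007105350494385, 0.12040795385837555), 7.014357566833496) [0.48175907 0.12843948 0.00274885] [0.61368162 0.26041188 0.01108774]
low point z 259 [0.24445513 0.24706532 0.25106266]
dx 0.0014 dy -0.0004 dz 0.2358 roll 0.000 | at [0.5444 0.1914 0.4458] [1.7999e+02 1.0000e-02 7.4860e+01] t 12.58 F [-1.   0.1 -1. ] op 0.0319
```

View pics/s6c.png

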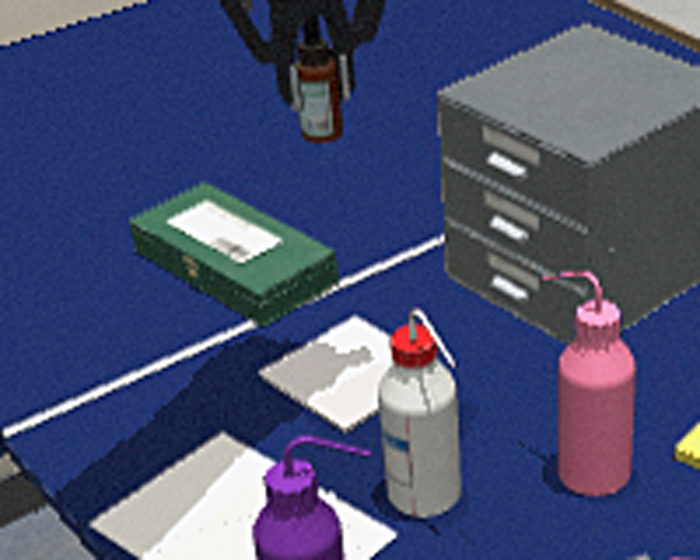

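drive_tool(
  plan=[
    {"dx": 0.0025, "dy": 0.0015, "dz": 0.01, "roll": 0, "hand": 0.02},
    {"dx": 0.0025, "dy": 0.0015, "dz": 0.035, "roll": 0, "hand": 0.02},
    {"dx": 0.0025, "dy": 0.0015, "dz": 0.065, "roll": 0, "hand": 0.02},
    {"dx": 0.0025, "dy": 0.0015, "dz": 0.095, "roll": 0, "hand": 0.02},
    {"dx": 0.0025, "dy": 0.0015, "dz": 0.125, "roll": 0, "hand": 0.02},
    {"dx": 0.0025, "dy": 0.0015, "dz": 0.155, "roll": 0, "hand": 0.02},
    {"dx": 0.0025, "dy": 0.0015, "dz": 0.185, "roll": 0, "hand": 0.02},
    {"dx": 0.0025, "dy": 0.0015, "dz": 0.208, "roll": 0, "hand": 0.02},
    {"dx": 0.0025, "dy": 0.0015, "dz": 0.222, "roll": 0, "hand": 0.02},
    {"dx": 0.0025, "dy": 0.0015, "dz": 0.23, "roll": 0, "hand": 0.02},
    {"dx": 0.0025, "dy": 0.0015, "dz": 0.233, "roll": 0, "hand": 0.02},
    {"dx": 0.0025, "dy": 0.0015, "dz": 0.233, "roll": 0, "hand": 0.02},
    {"dx": 0.0025, "dy": 0.0015, "dz": 0.233, "roll": 0, "hand": 0.02},
  ],
)

```text
time: 13.67
ee_pos: [0.5469, 0.1943, 0.2137]
tcp_rot: [179.9, -0.0, 74.9]
wrist_force: [-0.3, 0.4, -0.5]
opening: 0.0319
```

drive_tool(
  plan=[
    {"dx": 0, "dy": 0, "dz": 0.001, "roll": 0, "hand": 0.02},
    {"dx": 0, "dy": 0, "dz": 0.002, "roll": 0, "hand": 0.02},
    {"dx": 0, "dy": 0, "dz": 0.002, "roll": 0, "hand": 0.02},
  ],
)

```text
time: 13.92
ee_pos: [0.5467, 0.1945, 0.2112]
tcp_rot: [180.0, -0.0, 74.9]
wrist_force: [0.3, -0.1, -0.8]
opening: 0.0315
```

drive_tool(
  plan=[
    {"dx": 0, "dy": 0, "dz": 0.001, "roll": 0, "hand": 0.02},
    {"dx": 0, "dy": 0, "dz": 0.0015, "roll": 0, "hand": 0.02},
    {"dx": 0, "dy": 0, "dz": 0.0015, "roll": 0, "hand": 0.02},
  ],
)

```text
time: 14.17
ee_pos: [0.5466, 0.1944, 0.2091]
tcp_rot: [-180.0, 0.0, 74.9]
wrist_force: [0.4, -0.6, -0.7]
opening: 0.0317
```

drive_tool(
  plan=[
    {"dx": 0, "dy": 0, "dz": 0.001, "roll": 0, "hand": 0.02},
    {"dx": 0, "dy": 0, "dz": 0.0015, "roll": 0, "hand": 0.02},
    {"dx": 0, "dy": 0, "dz": 0.0015, "roll": 0, "hand": 0.02},
  ],
)

```text
time: 14.42
ee_pos: [0.5466, 0.1945, 0.2083]
tcp_rot: [180.0, -0.0, 74.9]
wrist_force: [-2.6, 0.2, 4.4]
opening: 0.0315
```

drive_tool(
  plan=[
    {"dx": 0, "dy": 0, "dz": -0.0005, "roll": 0, "hand": 0.034},
    {"dx": 0, "dy": 0, "dz": -0.0005, "roll": 0, "hand": 0.038},
    {"dx": 0, "dy": 0, "dz": -0.0005, "roll": 0, "hand": 0.045},
    {"dx": 0, "dy": 0, "dz": -0.0005, "roll": 0, "hand": 0.055},
    {"dx": 0, "dy": 0, "dz": -0.0005, "roll": 0, "hand": 0.06},
    {"dx": 0, "dy": 0, "dz": -0.01, "roll": 0, "hand": 0.06},
    {"dx": 0, "dy": 0, "dz": -0.03, "roll": 0, "hand": 0.06},
    {"dx": 0, "dy": 0, "dz": -0.06, "roll": 0, "hand": 0.06},
    {"dx": 0, "dy": 0, "dz": -0.1, "roll": 0, "hand": 0.06},
    {"dx": 0, "dy": 0, "dz": -0.14, "roll": 0, "hand": 0.06},
    {"dx": 0, "dy": 0, "dz": -0.18, "roll": 0, "hand": 0.06},
    {"dx": 0, "dy": 0, "dz": -0.21, "roll": 0, "hand": 0.06},
    {"dx": 0, "dy": 0, "dz": -0.22, "roll": 0, "hand": 0.06},
    {"dx": 0, "dy": 0, "dz": -0.22, "roll": 0, "hand": 0.06},
    {"dx": 0, "dy": 0, "dz": -0.22, "roll": 0, "hand": 0.06},
  ],
)

```text
time: 15.67
ee_pos: [0.5466, 0.1944, 0.4277]
tcp_rot: [180.0, -0.0, 74.9]
wrist_force: [-0.1, 0.1, -0.9]
opening: 0.0599
```

```bash
python3 - <<'E'
from h import *
go(.5005,.0195,.425,86.4)
c=snap('top','t7');W=cloud(c);z=W[...,2];f=c['frame'].astype(int)
c2=snap('wrist','w7')
for n,V in(('top',W),('wrist',cloud(c2))):
    q=V[(abs(V[...,0]-.5466)<.03)&(abs(V[...,1]-.1945)<.03)&(V[...,2]>.1)&(V[...,2]<.13)]
    if len(q): print(n,'bulb',len(q),q.mean(0).round(4),q.max(0).round(3))
E
```

```text
dx -0.1809 dy 0.0010 dz 0.0027 roll -0.200 | at [0.5466 0.1944 0.4277] [ 1.7999e+02 -1.0000e-02  7.4930e+01] t 15.67 F [-0.1  0.1 -0.9] op 0.0599
top bulb 32 [0.5447 0.1926 0.1059] [0.55  0.199 0.11 ]
wrist bulb 148 [0.5475 0.1955 0.1058] [0.554 0.201 0.11 ]
```

View pics/w7.png

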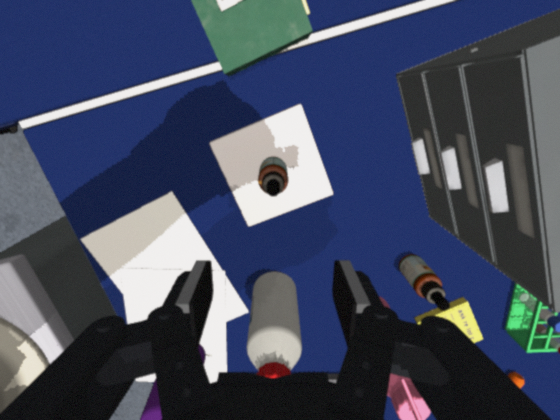

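drive_tool(
  plan=[
    {"dx": -0.02, "dy": 0, "dz": 0, "roll": -0.1, "hand": 0.06},
    {"dx": -0.06, "dy": 0, "dz": 0, "roll": -0.2, "hand": 0.06},
    {"dx": -0.1, "dy": 0, "dz": 0, "roll": -0.2, "hand": 0.06},
    {"dx": -0.14, "dy": 0.001, "dz": 0, "roll": -0.2, "hand": 0.06},
    {"dx": -0.17, "dy": 0.001, "dz": 0, "roll": -0.2, "hand": 0.06},
    {"dx": -0.181, "dy": 0.001, "dz": 0, "roll": -0.2, "hand": 0.06},
    {"dx": -0.181, "dy": 0.001, "dz": 0, "roll": -0.2, "hand": 0.06},
    {"dx": -0.181, "dy": 0.001, "dz": 0, "roll": -0.2, "hand": 0.06},
  ],
)

```text
time: 16.43
ee_pos: [0.5004, 0.0192, 0.4267]
tcp_rot: [-179.9, -0.0, 86.3]
wrist_force: [0.4, 0.2, -0.7]
opening: 0.06
```

```bash
python3 - <<'E'
from h import *
c=snap('wrist','w8');W=cloud(c);z=W[...,2];f=c['frame'].astype(int)
near=(abs(W[...,0]-.5)<.06)&(abs(W[...,1]-.02)<.07)
for lo,hi in((.1,.12),(.145,.156),(.156,.17)):
    q=W[near&(z>lo)&(z<hi)];print(lo,len(q),q.min(0).round(3),q.max(0).round(3))
go(.5005,.0195,.309,86.4)
E
```

```text
0.1 645 [ 0.471 -0.003  0.1  ] [0.532 0.049 0.12 ]
0.145 128 [0.483 0.013 0.147] [0.518 0.035 0.156]
0.156 1347 [ 0.483 -0.001  0.156] [0.518 0.035 0.169]
dx -0.0003 dy -0.0001 dz 0.1178 roll -0.000 | at [0.5006 0.0198 0.4268] [-1.7993e+02 -1.0000e-02  8.6380e+01] t 16.48 F [0.9 1.1 0.9] op 0.0597
```

drive_tool(
  plan=[
    {"dx": 0, "dy": 0, "dz": 0.02, "roll": 0, "hand": 0.06},
    {"dx": 0, "dy": 0, "dz": 0.05, "roll": 0, "hand": 0.06},
    {"dx": 0, "dy": 0, "dz": 0.08, "roll": 0, "hand": 0.06},
    {"dx": 0, "dy": 0, "dz": 0.1, "roll": 0, "hand": 0.055},
    {"dx": 0, "dy": 0, "dz": 0.112, "roll": 0, "hand": 0.055},
    {"dx": 0, "dy": 0, "dz": 0.117, "roll": 0, "hand": 0.055},
    {"dx": 0, "dy": 0, "dz": 0.117, "roll": 0, "hand": 0.045},
    {"dx": 0, "dy": 0, "dz": 0.117, "roll": 0, "hand": 0.035},
    {"dx": 0, "dy": 0, "dz": 0.117, "roll": 0, "hand": 0.025},
    {"dx": 0, "dy": 0, "dz": 0.117, "roll": 0, "hand": 0.02},
    {"dx": 0, "dy": 0, "dz": 0.117, "roll": 0, "hand": 0.02},
    {"dx": 0, "dy": 0, "dz": 0.117, "roll": 0, "hand": 0.02},
    {"dx": 0, "dy": 0, "dz": 0.117, "roll": 0, "hand": 0.02},
  ],
  force=40,
)

```text
time: 17.57
ee_pos: [0.5007, 0.0194, 0.3118]
tcp_rot: [179.9, -0.0, 86.4]
wrist_force: [0.6, 0.8, 6.1]
opening: 0.0316
```

drive_tool(
  plan=[
    {"dx": 0, "dy": 0, "dz": -0.004, "roll": 0, "hand": 0.02},
    {"dx": 0, "dy": 0, "dz": -0.012, "roll": 0, "hand": 0.02},
    {"dx": 0, "dy": 0, "dz": -0.03, "roll": 0, "hand": 0.02},
    {"dx": 0, "dy": 0, "dz": -0.055, "roll": 0, "hand": 0.02},
    {"dx": 0, "dy": 0, "dz": -0.08, "roll": 0, "hand": 0.02},
    {"dx": 0, "dy": 0, "dz": -0.1, "roll": 0, "hand": 0.02},
    {"dx": 0, "dy": 0, "dz": -0.115, "roll": 0, "hand": 0.02},
    {"dx": 0, "dy": 0, "dz": -0.12, "roll": 0, "hand": 0.02},
    {"dx": 0, "dy": 0, "dz": -0.12, "roll": 0, "hand": 0.02},
    {"dx": 0, "dy": 0, "dz": -0.12, "roll": 0, "hand": 0.02},
  ],
)

```text
time: 18.4
ee_pos: [0.5005, 0.0193, 0.4301]
tcp_rot: [-180.0, 0.0, 86.4]
wrist_force: [-0.1, -0.2, -2.2]
opening: 0.0316
```

```bash
python3 - <<'E'
from h import *
c=snap('wrist','w9');W=cloud(c);z=W[...,2];f=c['frame'].astype(int)
near=(abs(W[...,0]-.5)<.06)&(abs(W[...,1]-.02)<.07)
q=W[near&(f[...,0]>150)&(f[...,1]<90)&(z>.1)];print('red',len(q),np.percentile(q,[2,50,98],axis=0).round(4))
go(.4535,-.191,.43)
E
```

```text
Traceback (most recent call last):
IndexError: index -1 is out of bounds for axis 0 with size 0
```

```bash
python3 - <<'E'
from h import *
W=cloud(load('w9'));z=W[...,2]
near=(abs(W[...,0]-.5)<.06)&(abs(W[...,1]-.02)<.07)
for lo in np.arange(.1,.36,.02):
    q=W[near&(z>lo)&(z<lo+.02)]
    if len(q): print(lo.round(2),len(q),q.min(0).round(3),q.max(0).round(3))
go(.4535,-.191,.43)
E
```

```text
0.12 250 [0.474 0.031 0.122] [0.531 0.051 0.14 ]
0.14 357 [0.474 0.03  0.14 ] [0.531 0.051 0.16 ]
0.16 447 [0.473 0.028 0.16 ] [0.531 0.051 0.18 ]
0.18 591 [0.472 0.028 0.18 ] [0.531 0.05  0.2  ]
0.2 754 [0.473 0.028 0.2  ] [0.53 0.05 0.22]
0.22 2102 [0.47  0.009 0.22 ] [0.532 0.049 0.24 ]
0.24 3124 [0.475 0.016 0.24 ] [0.527 0.045 0.26 ]
0.26 2436 [ 0.472 -0.001  0.26 ] [0.531 0.035 0.28 ]
0.28 5992 [0.466 0.001 0.28 ] [0.538 0.035 0.3  ]
0.3 11054 [0.448 0.004 0.3  ] [0.555 0.037 0.32 ]
0.32 17566 [0.44  0.005 0.32 ] [0.56 0.04 0.34]
0.34 7479 [0.44  0.022 0.34 ] [0.56  0.042 0.352]
dx -0.2129 dy -0.0336 dz -0.0005 roll 0.000 | at [0.5005 0.0194 0.4295] [-1.7991e+02  1.0000e-02  8.6390e+01] t 18.45 F [-0.3  0.5 -2.1] op 0.0315
```

View pics/w9.png

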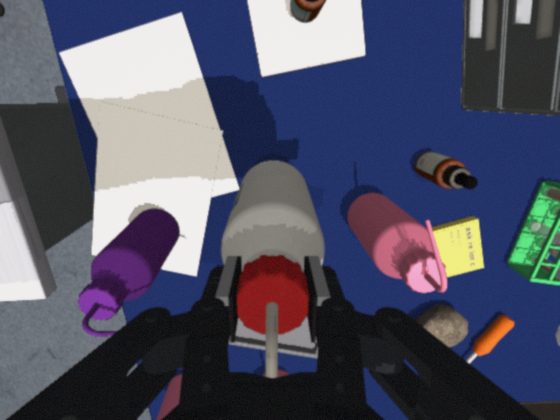

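drive_tool(
  plan=[
    {"dx": -0.01, "dy": -0.0015, "dz": -0.005, "roll": 0, "hand": 0.02},
    {"dx": -0.03, "dy": -0.005, "dz": -0.01, "roll": 0, "hand": 0.02},
    {"dx": -0.055, "dy": -0.009, "dz": -0.01, "roll": 0, "hand": 0.02},
    {"dx": -0.08, "dy": -0.013, "dz": -0.01, "roll": 0, "hand": 0.02},
    {"dx": -0.105, "dy": -0.017, "dz": -0.01, "roll": 0, "hand": 0.02},
    {"dx": -0.13, "dy": -0.021, "dz": -0.01, "roll": 0, "hand": 0.02},
    {"dx": -0.155, "dy": -0.025, "dz": -0.01, "roll": 0, "hand": 0.02},
    {"dx": -0.18, "dy": -0.029, "dz": -0.01, "roll": 0, "hand": 0.02},
    {"dx": -0.2, "dy": -0.032, "dz": -0.01, "roll": 0, "hand": 0.02},
    {"dx": -0.21, "dy": -0.0335, "dz": 0, "roll": 0, "hand": 0.02},
    {"dx": -0.213, "dy": -0.034, "dz": 0, "roll": 0, "hand": 0.02},
    {"dx": -0.213, "dy": -0.034, "dz": 0, "roll": 0, "hand": 0.02},
    {"dx": -0.213, "dy": -0.034, "dz": 0, "roll": 0, "hand": 0.02},
  ],
)

```text
time: 19.53
ee_pos: [0.4531, -0.1906, 0.4303]
tcp_rot: [-180.0, -0.0, 86.4]
wrist_force: [0.9, -0.1, -2.6]
opening: 0.0314
```

drive_tool(
  plan=[
    {"dx": 0, "dy": 0, "dz": 0.015, "roll": 0, "hand": 0.02},
    {"dx": 0, "dy": 0, "dz": 0.04, "roll": 0, "hand": 0.02},
    {"dx": 0, "dy": 0, "dz": 0.065, "roll": 0, "hand": 0.02},
    {"dx": 0, "dy": 0, "dz": 0.085, "roll": 0, "hand": 0.02},
    {"dx": 0, "dy": 0, "dz": 0.1, "roll": 0, "hand": 0.02},
    {"dx": 0, "dy": 0, "dz": 0.107, "roll": 0, "hand": 0.02},
    {"dx": 0, "dy": 0, "dz": 0.11, "roll": 0, "hand": 0.02},
    {"dx": 0, "dy": 0, "dz": 0.112, "roll": 0, "hand": 0.02},
    {"dx": 0, "dy": 0, "dz": 0.112, "roll": 0, "hand": 0.02},
    {"dx": 0, "dy": 0, "dz": 0.112, "roll": 0, "hand": 0.02},
  ],
)

```text
time: 20.37
ee_pos: [0.4534, -0.191, 0.3197]
tcp_rot: [179.9, 0.0, 86.4]
wrist_force: [-0.4, 0.1, -2.1]
opening: 0.0315
```

drive_tool(
  plan=[
    {"dx": 0, "dy": 0, "dz": 0.0015, "roll": 0, "hand": 0.02},
    {"dx": 0, "dy": 0, "dz": 0.0025, "roll": 0, "hand": 0.02},
    {"dx": 0, "dy": 0, "dz": 0.0025, "roll": 0, "hand": 0.02},
  ],
)

```text
time: 20.62
ee_pos: [0.4532, -0.1912, 0.3164]
tcp_rot: [180.0, 0.0, 86.4]
wrist_force: [-0.7, -0.7, -0.8]
opening: 0.031
```

drive_tool(
  plan=[
    {"dx": 0, "dy": 0, "dz": 0.001, "roll": 0, "hand": 0.02},
    {"dx": 0, "dy": 0, "dz": 0.0015, "roll": 0, "hand": 0.02},
    {"dx": 0, "dy": 0, "dz": 0.0015, "roll": 0, "hand": 0.02},
  ],
)

```text
time: 20.87
ee_pos: [0.4533, -0.1914, 0.3162]
tcp_rot: [179.9, 0.1, 86.4]
wrist_force: [-2.3, -2.2, 7.0]
opening: 0.0316
```

Contact; release, rise and move off towards the start side.

drive_tool(
  plan=[
    {"dx": 0, "dy": 0, "dz": -0.0005, "roll": 0, "hand": 0.034},
    {"dx": 0, "dy": 0, "dz": -0.0005, "roll": 0, "hand": 0.04},
    {"dx": 0, "dy": 0, "dz": -0.0005, "roll": 0, "hand": 0.05},
    {"dx": 0, "dy": 0, "dz": -0.0005, "roll": 0, "hand": 0.06},
    {"dx": 0, "dy": 0, "dz": -0.0005, "roll": 0, "hand": 0.06},
    {"dx": 0, "dy": 0, "dz": -0.01, "roll": 0, "hand": 0.06},
    {"dx": 0, "dy": 0, "dz": -0.03, "roll": 0, "hand": 0.06},
    {"dx": 0, "dy": 0, "dz": -0.06, "roll": 0, "hand": 0.06},
    {"dx": 0, "dy": 0, "dz": -0.09, "roll": 0, "hand": 0.06},
    {"dx": 0, "dy": 0, "dz": -0.12, "roll": 0, "hand": 0.06},
    {"dx": 0.03, "dy": 0, "dz": -0.13, "roll": 0, "hand": 0.06},
    {"dx": 0.07, "dy": 0, "dz": -0.13, "roll": 0, "hand": 0.06},
    {"dx": 0.11, "dy": 0, "dz": -0.13, "roll": 0, "hand": 0.06},
    {"dx": 0.15, "dy": 0, "dz": -0.13, "roll": 0, "hand": 0.06},
    {"dx": 0.19, "dy": 0, "dz": -0.13, "roll": 0, "hand": 0.06},
    {"dx": 0.22, "dy": 0, "dz": -0.13, "roll": 0, "hand": 0.06},
    {"dx": 0.22, "dy": 0, "dz": -0.13, "roll": 0, "hand": 0.06},
    {"dx": 0.22, "dy": 0, "dz": -0.13, "roll": 0, "hand": 0.06},
  ],
)

```text
time: 22.37
ee_pos: [0.4668, 0.0299, 0.4452]
tcp_rot: [180.0, 0.0, 86.6]
wrist_force: [0.7, -0.5, -0.3]
opening: 0.0599
```

```bash
python3 - <<'E'
from h import *
c=snap('top','t10');W=cloud(c);z=W[...,2];f=c['frame'].astype(int)
q=W[(abs(W[...,0]-.453)<.05)&(abs(W[...,1]+.191)<.05)&(f[...,0]>150)&(f[...,1]<100)&(z>.1)];print('cap',len(q),np.percentile(q,[2,50,98],axis=0).round(4) if len(q) else '')
q=W[(abs(W[...,0]-.5466)<.03)&(abs(W[...,1]-.1945)<.03)&(z>.1)&(z<.13)];print('bulb',len(q),q.mean(0).round(4) if len(q) else '')
q=W[(abs(W[...,0]-.687)<.03)&(abs(W[...,1]-.008)<.03)&(z>.09)&(z<.12)];print('other',len(q),q.mean(0).round(4) if len(q) else '')
V=cloud(load('top0'));q=V[(abs(V[...,0]-.687)<.03)&(abs(V[...,1]-.008)<.03)&(V[...,2]>.09)&(V[...,2]<.12)];print('other0',len(q),q.mean(0).round(4))
snap('scene','s10');print(bot.get_obs()['time'],bot.get_obs()['ee_pos'])
E
```

```text
cap 186 [[ 0.4354 -0.2101  0.1638]
 [ 0.4488 -0.1945  0.1677]
 [ 0.4633 -0.182   0.1746]]
bulb 0 
other 29 [0.6947 0.0107 0.0979]
other0 32 [0.6942 0.0106 0.0973]
22.4667 [0.46692757 0.0281919  0.44505617]
```

View pics/s10.png

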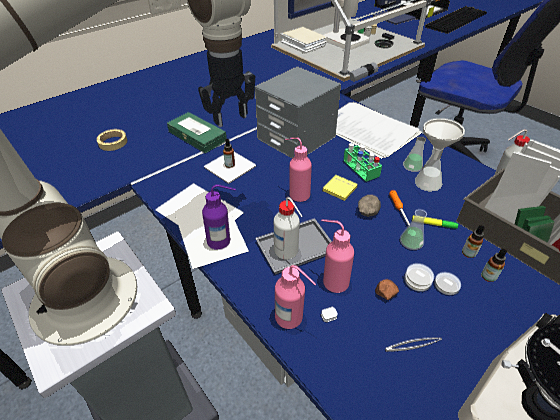

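```bash
python3 -c "
from workcell import bot
print(bot.job_done())"
```

```text
the job is handed in; nothing more can be done
None
```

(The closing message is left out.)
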